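Tap a heating block down onto its parallels in a vise

ROBOT

A 6-joint arm with a two-finger parallel gripper is mounted at the origin on the work surface; the furniture and walls round the work are solid. World frame = base frame: x ahead of the robot, y to its left, z up, the work surface at z = 0. Lengths are in mm, angles in rad, forces in N, time in s.
With the tool pointing down it reaches from about 275 to 1000 mm from the base axis. Payload 8.4 kg.
Tool frame: the origin (TCP) lies at the very end of the fingers, on their centre line; the grasp point (between the pads) lies 19 mm behind it (r.tcp_to_grasp is the distance from the TCP to the grasp point, in mm); z points along the fingers, y is the line along which they close (so a half turn about z gives the same grasp; the last joint's range is limited). The gripper opens to 85 mm and grips with 20 to 120 N. Pads are 22 mm wide; open, the fingers measure 114 mm over their backs; the gripper's body (76 mm by 85 mm) begins 54 mm behind the grasp point. The pads swing forward as they close: fully open they stand 13 mm farther back than shut.
Start: joints at [-1.138, 0.353, 1.633, -0, 1.155, -0.002], TCP at [263.267, -566.849, 231.281] pointing down, gripper open.
Joint ranges: [-2.63, 2.63], [-0.92, 2.1], [0.06, 2.66], [-1.3, 4.44], [0, 2.69], [-3.02, 3.02]. Speed limits (rad/s): [2.22, 2.22, 2.79, 3.14, 3.14, 3.14].

INTERFACE

Orientations are given as [roll, pitch, yaw] about the fixed x, y, z axes, in that order (R = Rz(yaw) Ry(pitch) Rx(roll)).
In Python, from rig import r gives the robot as it stands. The module is installed in compiled form; this text tells all that it offers.
- The arm moves only by the tool play_rows, never from a script. Its argument "rows" is a list of rows, each an object with "dp": the shift along the tool's x, y, z in units of 40 mm (1.0 is 40 mm), a list of three; "turn": the turn, a rotation vector about the tool's x, y, z in units of 6 degrees (1.0 is 6 degrees), a list of three; "fingers": the closure, from 0 (fully open) to 1 (shut). In form: [{"dp": [tx, ty, tz], "turn": [wx, wy, wz], "fingers": fingers}, ...]. A call has 1 to 5 rows; each row shifts and turns the commanded pose from where the row before left it, along the tool's axes as they then stand; what a row does not reach is not made up. A row lasts 1/12 s, in which the tool goes at most 41.7 mm and 7.16 degrees, less where a joint would pass 70% of its speed; a pose out of reach is approached as far as the arm can. A call is refused whole if a number of a shift passes 1 or a number of a turn 1, either way. A call with a gripper value outside its range is refused whole. The fingers move at their own pace and stop on an object; "force" is the grip in N (left out, the last holds). Time passes only in rows, so rows that do not move let the fingers close. It gives the time, the measured TCP pose, the force, the opening and the grip force at its end, in the units of the state.
- r.sense(): the state, without advancing time (a new reading comes with each control period).
- r.grab_frame(name): name is "scene" or "top" or "wrist"; returns a dict with "pixels" (480x640x3 uint8, red, green, blue), "fx", "fy", "cx", "cy" (pixels), "pose" (4x4, takes a point from camera to world coordinates). Camera axes: x right, y down, z forward; pixel columns grow to the right and rows downward; lengths in mm; the calibration is good to about 2 mm. A picture is of the moment at which its call begins. There is no depth.
- r.sign_off(): hands the job in; it is judged then, once.
The state is a dict: "clock": time; "qpos": joint angles; "qvel": joint speeds; "joint_efforts": joint torques, N m; "eef_pos": TCP position; "tcp_rot": TCP orientation; "contact_force": force on the tool from outside, world axes, zero at the start; "wrist_torque": the same for the moment, N m; "opening": opening from 0.0 (shut) to 1.0 (fully open); "grasp_force": force on a finger pad.
Only numpy, scipy, OpenCV 4.12 (cv2) and the standard library are available. Lean on these libraries where they do the work, as an engineer would, in place of code of your own. Each camera call takes 0.05 s, during which the arm holds its last target. There are 200 camera calls.

TASK

The aluminium heating block was lifted off its two parallels when the small vise was tightened. Take the tapping bar and tap or press the block down with it, firmly but without hammering, over one parallel and over the other, until neither parallel slides any more; then, with the block left to itself, give a push to the parallel nearer the robot and after that to the farther one, to prove that both are held fast and still lie centred under the block. Leave the tapping bar standing upright on the bench and the things around undisturbed.

Things in the scene. Friction and masses are not known exactly. Their poses are not given: they have to be found in the camera images.
- vise: Small dark steel vise fixed to the bench, 190 (x) x 80 (y) mm. Origin: bench level under the middle of its bed; z up; x runs from the near, moving jaw (screw and bar handle before it, out to x = -127 mm) to the far jaw; y runs along the jaws. Bed top at z = 40 mm; jaw tops at 64 mm; jaws 18 mm thick, 72 mm long in y, inner faces at x = +-28 mm.
- heat_block: Aluminium heating block, 50 (x) x 70 (y) x 24 mm high, between the jaws; eight wells of 10 mm in its top, none at |y| < 5 mm; rounded ribs under both edges rest on the parallels. Origin: centre of its underside; axes as the vise's. At the start its near and far edges stand 1 to 4 mm too high, unequally, so both parallels are loose. Down, underside 60 and top 84 mm above the bench. Over 60 N on it is hammering. No bare fingers.
- parallel_near: Loose steel strip 8 (x) x 150 (y) x 20 mm high, on the vise bed along y at vise x = -20.5 mm, under the block's near edge. Origin: centre of its underside, 40 mm above the bench. Each end sticks out 39 mm past the jaws, in free air. Loose, it slides along y at 1 to 2 N; tight, it resists 7 N or more: push it with 3 to 6 N. To end within 15 mm of the vise's middle in y.
- parallel_far: Steel parallel farther from the robot (at vise x = +20.5 mm); otherwise like the near one, under the block's far edge.
- tap_near (a point): Where to tap for the near parallel: top of the block, 20 mm before its centre (block x = -20, y = 0, z = 24 mm). Jaw friction holds the block: pressed here, the near side starts to sink at 6 to 12 N, does not spring back, and goes solid on meeting the parallel. Barely touching may not be tight: press on to 20 to 25 N after it goes solid; it then stays tight. At the block's middle it takes twice the force.
- tap_far (a point): Where to tap for the far parallel: top of the block, 20 mm beyond its centre (block x = +20, y = 0, z = 24 mm). The far side behaves like the near one. Tapping one side down may loosen the other a little, so go back to the first and alternate until both stay solid.
- tapping_bar: Tapping bar standing upright on the bench, 95 mm tall: round white nylon foot 26 mm across and 16 mm high, then a plain aluminium grip 20 mm across up to its flat top. 150 g. Origin: centre of its underside; z along it, up.
- slide_box: Bystander: white box of slides 56 x 82 x 34 mm, to the left in front of the vise. Origin at the centre of its underside.
- petri: Bystander: petri dish 59 mm across, 13 mm high, to the right in front of the vise. Origin at the centre of its underside.
- tape_roll: Bystander: roll of tape lying flat, 72 mm across, 19 mm high, left of the vise. Origin at the centre of its underside.

How it is judged:
By the outcome, as a careful person would: the job done as asked, in the order asked, and still so for the second after the job is handed in, with the robot touching nothing.
It also fails if it takes over 72 s, if anything falls off the work surface, if the arm or the gripper's body presses on something with over 40 N, if the wrist force passes 120 N, or if a joint passes its speed limit or range.

## Working session

There is one attempt and no reset: what is moved stays moved. The work goes in short steps, Python scripts to look and compute and a tool call to move; the robot and the scene stay as the last step left them, time stands still between calls to the robot, and variables do not carry over. Pictures are saved under pics/ and viewed, at most 10 in all, crops included, and the job is handed in when it is done.

Besides the shell and the picture viewer there is one more tool, called after ">>>" as name(argument=value, ...), one argument or row to a line, values as JSON. play_rows: Moves the arm, as the interface text tells. Its arguments: {"type":"object","properties":{"rows":{"type":"array"},"force":{"type":"number"}},"required":["rows"]}

```bash
mkdir -p pics; cat > h.py <<'E'
import numpy as np, cv2
from rig import r
def grab(n,f):
    d=r.grab_frame(n); cv2.imwrite(f'pics/{f}.png',d['pixels'][:,:,::-1]); np.savez(f'pics/{f}.npz',**d); return d
def ray(d,u,v,z):
    P=np.array(d['pose']); k=P[:3,:3]@np.array([(u-d['cx'])/d['fx'],(v-d['cy'])/d['fy'],1.]); o=P[:3,3]
    return (o+k*(z-o[2])/k[2]).round(1)
def proj(d,p):
    P=np.array(d['pose']); c=P[:3,:3].T@(np.array(p,float)-P[:3,3]); return (d['fx']*c[0]/c[2]+d['cx']).round(1),(d['fy']*c[1]/c[2]+d['cy']).round(1)
E
python3 - <<'E'
from h import *
for n in('top','scene'):
    d=grab(n,n+'0'); print(n,np.array(d['pose']).round(2).tolist(),d['fx'],d['cx'],d['cy'])
print(r.sense(), r.tcp_to_grasp)
E
```

```text
top [[0.02, -1.0, 0.09, 349.16], [-1.0, -0.02, -0.0, -64.07], [0.01, -0.09, -1.0, 1020.59], [0.0, 0.0, 0.0, 1.0]] 513.0983934467745 324.84334286887577 245.0610027304274
scene [[0.57, -0.35, 0.74, -455.63], [-0.82, -0.25, 0.51, -659.53], [0.0, -0.9, -0.43, 594.27], [0.0, 0.0, 0.0, 1.0]] 599.9802309248064 314.079059930013 248.2639541673695
{'clock': 0.1, 'qpos': array([-1.13838486e+00,  3.53585990e-01,  1.63403982e+00,  6.62700047e-06,
        1.15519584e+00, -2.40806447e-03]), 'qvel': array([ 0.0006782 , -0.00247667, -0.0021658 , -0.00047833,  0.00103271,
       -0.00046542]), 'joint_efforts': array([-6.46706994e-04, -6.06358552e+01, -3.42820716e+01, -3.46624438e-05,
        4.02807374e-03,  6.81553288e-06]), 'eef_pos': array([ 263.10278903, -566.46613333,  230.64085208]), 'tcp_rot': array([-3.14036368e+00, -9.01905107e-06,  4.34816843e-01]), 'contact_force': array([0.45944424, 0.47469875, 0.03868031]), 'wrist_torque': array([0.00831736, 0.03127802, 0.02435956]), 'grasp_force': 0.0, 'opening': 1.0023970357134375} 18.700000000000003
```

View pics/top0.png

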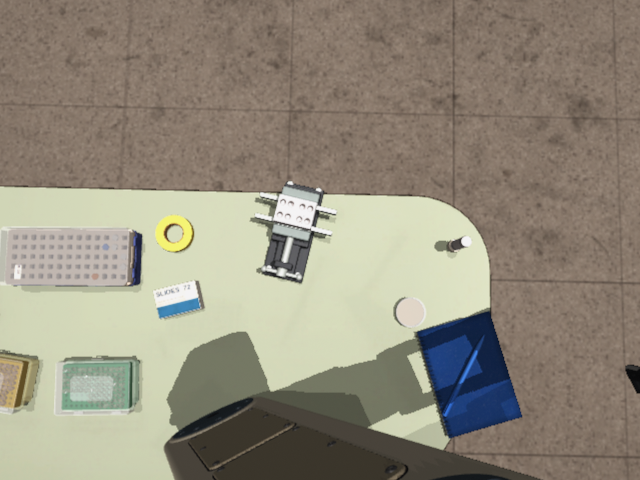

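View pics/scene0.png

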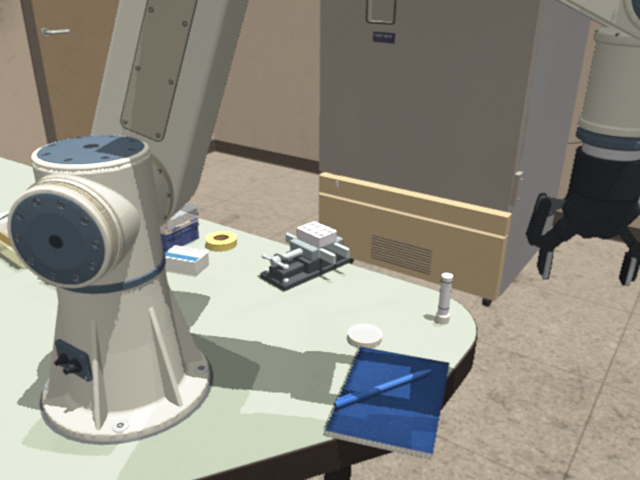

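The top view shows the vise around (293,230) with the block at (295,212). The bar runs from its foot at about (453,246) to its top at about (466,241), the petri dish is at (410,312) and the tape at (174,233). Next I'll enlarge the vise and bar.

```bash
python3 - <<'E'
from h import *
d=np.load('pics/top0.npz'); im=cv2.imread('pics/top0.png')
a=cv2.resize(im[175:290,245:345],None,fx=5,fy=5,interpolation=cv2.INTER_CUBIC)
b=cv2.resize(im[225:265,435:485],None,fx=5,fy=5,interpolation=cv2.INTER_CUBIC)
o=np.zeros((575,770,3),np.uint8);o[:,:500]=a;o[:200,510:760]=b;cv2.imwrite('pics/c1.png',o)
print(ray(d,294.5,212,86),ray(d,466,241,95),ray(d,452,246,0))
E
```

```text
[497.6  -9.5  86. ] [ 450.4 -322.8   95. ] [ 450.1 -321.3    0. ]
```

View pics/c1.png

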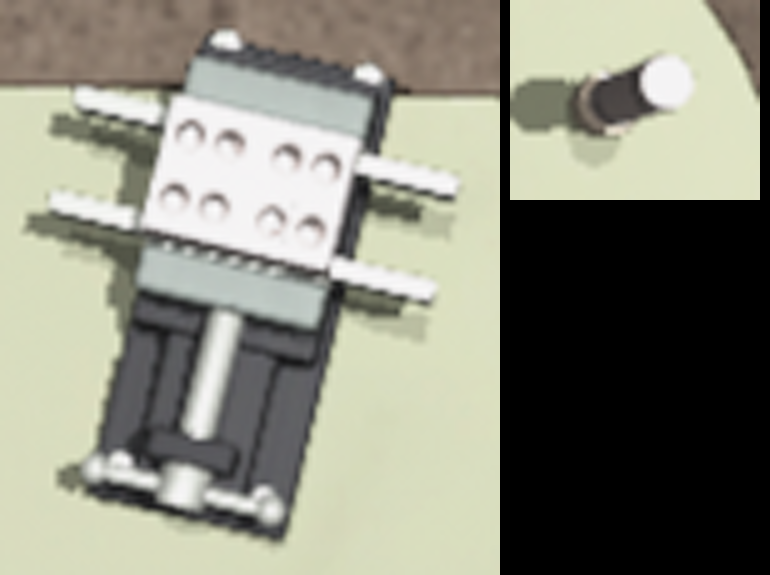

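The crop gives usable corner points: the block top at (172,97), (362,150), (328,272) and (140,223), plus the parallel ends and the bar top at (666,81).

```bash
cat >> h.py <<'E'
V=lambda u,v:(245+u/5-.4,175+v/5-.4)
def plan(x,y,z,yaw,s=None):
    s=s or r.sense(); c=s['tcp_rot'][2]; R=cv2.Rodrigues(np.array([0,0,c]))[0]@np.diag([1,-1,-1.])
    d=R.T@(np.array([x,y,z])-s['eef_pos']); print('dp units total',(d/40).round(3),'wz units',round(-np.degrees(yaw-c)/6,2))
E
python3 - <<'E'
from h import *
d=np.load('pics/top0.npz')
c=[ray(d,*V(*p),86.5) for p in [(172,97),(362,150),(328,272),(140,223)]]
print('corners',c,'centre',np.mean(c,0)); 
n=c[0]-c[1]; print('ydir',np.degrees(np.arctan2(n[1],n[0])), np.linalg.norm(n),np.linalg.norm(c[1]-c[2]))
for a,b in [((50,202),(436,293)),((76,98),(458,187))]:
    A,B=ray(d,*V(*a),60),ray(d,*V(*b),60); n=A-B; print(A,B,(A+B)/2,np.linalg.norm(n),np.degrees(np.arctan2(n[1],n[0])))
print('jaw',[ray(d,*V(*p),64) for p in [(192,55),(378,97),(320,328),(135,285)]])
print('bartop',ray(d,466.1,241.1,95),'foot',ray(d,435+(600-510)/5,225+105/5-.4,16))
print(r.sense()['tcp_rot'])
E
```

```text
corners [array([530.4,  20. ,  86.5]), array([512.3, -50.6,  86.5]), array([466.7, -39.2,  86.5]), array([483.2,  30.3,  86.5])] centre [498.15   -9.875  86.5  ]
ydir 75.62055796409923 72.88326282487633 47.0034041320413
[494.2  67.2  60. ] [463.  -79.4  60. ] [478.6  -6.1  60. ] 149.88328792764057 77.98533948709245
[534.3  58.8  60. ] [503.6 -86.8  60. ] [518.95 -14.    60.  ] 148.80137768179432 78.09349404403056
jaw [array([551.1,  15. ,  64. ]), array([536.6, -55.8,  64. ]), array([448.3, -36.1,  64. ]), array([462.9,  33.7,  64. ])]
bartop [ 450.2 -323.    95. ] foot [ 449.3 -319.2   16. ]
[-3.14036368e+00 -9.01905107e-06  4.34816843e-01]
```

>>> play_rows(
  rows=[
    {"dp":[0,0,0.2],"turn":[0,0,0.88],"fingers":0},
    {"dp":[0,0,0.2],"turn":[0,0,0.88],"fingers":0},
    {"dp":[0,0,0.2],"turn":[0,0,0.88],"fingers":0},
    {"dp":[0,0,0.2],"turn":[0,0,0.88],"fingers":0},
    {"dp":[0,0,0.2],"turn":[0,0,0.88],"fingers":0},
  ],
)

```text
clock: 0.52
eef_pos: [263.1, -566.6, 190.5]
tcp_rot: [-3.141, 0.0, -0.031]
contact_force: [0.7, 0.6, 0.1]
opening: 1.002
grasp_force: 0.0
```

>>> play_rows(
  rows=[
    {"dp":[0,0,0.2],"turn":[0,0,0.88],"fingers":0},
    {"dp":[0,0,0],"turn":[0,0,0.87],"fingers":0},
    {"dp":[0,0,0],"turn":[0,0,0],"fingers":0},
  ],
)

```text
clock: 0.77
eef_pos: [263.0, -566.3, 182.3]
tcp_rot: [-3.14, 0.001, -0.213]
contact_force: [-0.5, 0.4, 0.2]
opening: 1.003
grasp_force: 0.0
```

```bash
python3 -c "
from h import *
plan(450,-322,180,-.2094);print(r.sense()['tcp_rot'])"
```

```text
dp units total [ 3.276 -6.958  0.058] wz units -0.04
[-3.14013635e+00  1.08172342e-03 -2.13310113e-01]
```

>>> play_rows(
  rows=[
    {"dp":[0.33,-0.7,0],"turn":[0,0,0],"fingers":0},
    {"dp":[0.33,-0.7,0],"turn":[0,0,0],"fingers":0},
    {"dp":[0.33,-0.7,0],"turn":[0,0,0],"fingers":0},
    {"dp":[0.33,-0.7,0],"turn":[0,0,0],"fingers":0},
    {"dp":[0.33,-0.7,0],"turn":[0,0,0],"fingers":0},
  ],
)

```text
clock: 1.18
eef_pos: [357.5, -442.5, 183.4]
tcp_rot: [3.141, -0.0, -0.206]
contact_force: [-0.1, 0.6, -0.2]
opening: 0.998
grasp_force: 0.0
```

>>> play_rows(
  rows=[
    {"dp":[0.33,-0.7,0],"turn":[0,0,0],"fingers":0},
    {"dp":[0.33,-0.7,0],"turn":[0,0,0],"fingers":0},
    {"dp":[0.33,-0.7,0],"turn":[0,0,0],"fingers":0},
    {"dp":[0.33,-0.7,0],"turn":[0,0,0],"fingers":0},
    {"dp":[0.3,-0.66,0],"turn":[0,0,0],"fingers":0},
  ],
)

```text
clock: 1.6
eef_pos: [450.0, -320.3, 183.6]
tcp_rot: [3.142, -0.0, -0.206]
contact_force: [0.2, -0.1, -0.5]
opening: 0.998
grasp_force: 0.0
```

>>> play_rows(
  rows=[
    {"dp":[0,0,0],"turn":[0,0,0],"fingers":0},
    {"dp":[0,0,0],"turn":[0,0,0],"fingers":0},
  ],
)

```text
clock: 1.77
eef_pos: [449.8, -320.7, 183.5]
tcp_rot: [3.141, -0.0, -0.204]
contact_force: [0.0, 0.4, -1.3]
opening: 0.997
grasp_force: 0.0
```

```bash
python3 -c "
from h import *
plan(450,-322,50,-.2094);d=grab('wrist','w1');print(np.array(d['pose']).round(2).tolist(),proj(d,[450,-322,95]),proj(d,[450,-322,0]))"
```

```text
dp units total [0.012 0.03  3.336] wz units 0.05
[[-0.2, -0.94, -0.27, 517.49], [-0.98, 0.19, 0.05, -334.06], [0.0, 0.27, -0.96, 326.82], [0.0, 0.0, 0.0, 1.0]] (np.float64(327.9), np.float64(240.3)) (np.float64(327.1), np.float64(209.8))
```

View pics/w1.png

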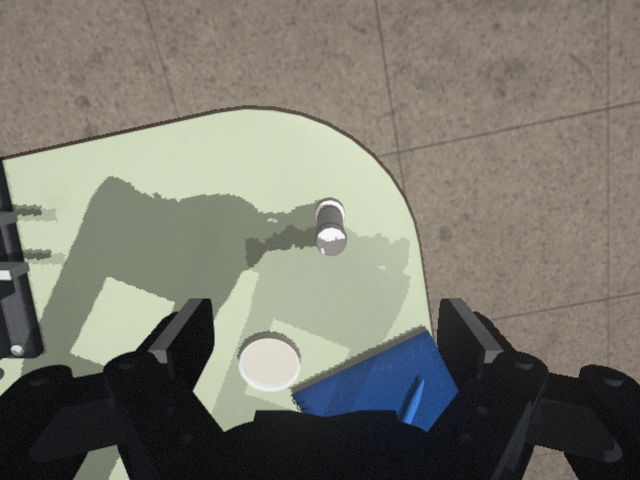

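The bar top is at (331,240), within 3 px of the prediction, so the bar sits centred between the open fingers. I'll descend and grip.

>>> play_rows(
  rows=[
    {"dp":[0,0.05,0.7],"turn":[0,0,0],"fingers":0},
    {"dp":[0,0,0.7],"turn":[0,0,0],"fingers":0},
    {"dp":[0,0,0.7],"turn":[0,0,0],"fingers":0},
    {"dp":[0,0,0.7],"turn":[0,0,0],"fingers":0},
    {"dp":[0,0,0.54],"turn":[0,0,0],"fingers":0.3},
  ],
)

```text
clock: 2.23
eef_pos: [447.2, -324.4, 47.8]
tcp_rot: [-3.141, 0.001, -0.209]
contact_force: [0.3, 1.1, 1.2]
opening: 0.879
grasp_force: 0.0
```

>>> play_rows(
  rows=[
    {"dp":[0,0,0],"turn":[0,0,0],"fingers":0.6},
    {"dp":[0,0,0],"turn":[0,0,0],"fingers":0.65},
    {"dp":[0,0,0],"turn":[0,0,0],"fingers":0.7},
    {"dp":[0,0,0],"turn":[0,0,0],"fingers":0.75},
    {"dp":[0,0,0],"turn":[0,0,0],"fingers":0.8},
  ],
  force=70,
)

```text
clock: 2.65
eef_pos: [449.6, -324.6, 51.5]
tcp_rot: [3.14, -0.003, -0.209]
contact_force: [-1.6, -0.1, 3.8]
opening: 0.212
grasp_force: 65.6
```

>>> play_rows(
  rows=[
    {"dp":[0,0,0],"turn":[0,0,0],"fingers":1},
    {"dp":[0,0,0],"turn":[0,0,0],"fingers":1},
    {"dp":[0,0,0],"turn":[0,0,0],"fingers":1},
    {"dp":[0,0,0],"turn":[0,0,0],"fingers":1},
  ],
)

```text
clock: 2.98
eef_pos: [449.6, -324.6, 51.5]
tcp_rot: [3.14, -0.003, -0.209]
contact_force: [-0.7, -0.6, 7.6]
opening: 0.215
grasp_force: 67.9
```

>>> play_rows(
  rows=[
    {"dp":[0,0,-0.4],"turn":[0,0,0],"fingers":1},
    {"dp":[0,0,-0.7],"turn":[0,0,0],"fingers":1},
    {"dp":[0,0,-0.8],"turn":[0,0,0],"fingers":1},
    {"dp":[0,0,-0.7],"turn":[0,0,0],"fingers":1},
    {"dp":[0,0,-0.3],"turn":[0,0,0],"fingers":1},
  ],
)

```text
clock: 3.4
eef_pos: [450.2, -324.8, 170.2]
tcp_rot: [3.139, -0.005, -0.209]
contact_force: [0.1, 0.3, -1.0]
opening: 0.217
grasp_force: 68.4
```

>>> play_rows(
  rows=[
    {"dp":[0,0,0],"turn":[0,0,0],"fingers":1},
    {"dp":[0,0,0],"turn":[0,0,0],"fingers":1},
  ],
)

```text
clock: 3.57
eef_pos: [448.7, -323.7, 165.8]
tcp_rot: [3.141, -0.001, -0.209]
contact_force: [0.0, -0.0, -1.3]
opening: 0.214
grasp_force: 68.4
```

```bash
python3 -c "
from h import *
plan(478.9,-5.8,165,-.2094);d=grab('wrist','w2')"
```

```text
dp units total [-0.911 -7.93   0.021] wz units 0.0
```

View pics/w2.png

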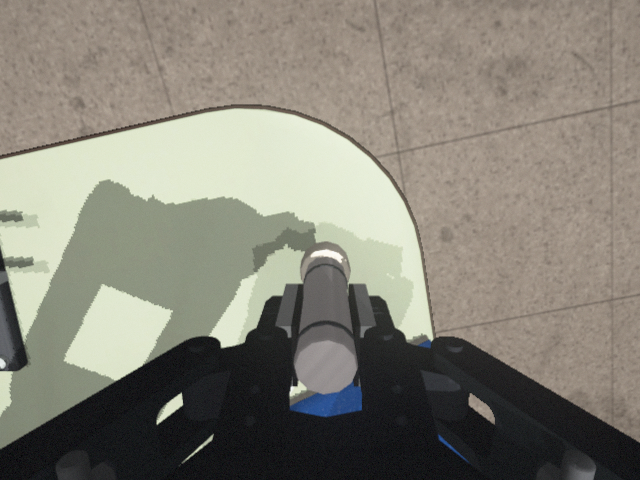

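The bar is held upright and centred, with its foot at (325,265) and its top at (327,365). Next I'll travel to tap_near.

>>> play_rows(
  rows=[
    {"dp":[-0.09,-0.5,0],"turn":[0,0,0],"fingers":1},
    {"dp":[-0.09,-0.8,0],"turn":[0,0,0],"fingers":1},
    {"dp":[-0.09,-0.8,0],"turn":[0,0,0],"fingers":1},
    {"dp":[-0.09,-0.8,0],"turn":[0,0,0],"fingers":1},
    {"dp":[-0.09,-0.8,0],"turn":[0,0,0],"fingers":1},
  ],
)

```text
clock: 4.03
eef_pos: [460.3, -173.4, 163.5]
tcp_rot: [-3.141, 0.004, -0.21]
contact_force: [0.0, -0.1, -1.2]
opening: 0.218
grasp_force: 68.5
```

>>> play_rows(
  rows=[
    {"dp":[-0.09,-0.8,0],"turn":[0,0,0],"fingers":1},
    {"dp":[-0.09,-0.8,0],"turn":[0,0,0],"fingers":1},
    {"dp":[-0.09,-0.8,0],"turn":[0,0,0],"fingers":1},
    {"dp":[-0.09,-0.8,0],"turn":[0,0,0],"fingers":1},
    {"dp":[-0.05,-0.5,0],"turn":[0,0,0],"fingers":1},
  ],
)

```text
clock: 4.45
eef_pos: [475.0, -24.4, 163.7]
tcp_rot: [-3.142, 0.004, -0.208]
contact_force: [0.1, -0.1, -1.3]
opening: 0.217
grasp_force: 68.5
```

>>> play_rows(
  rows=[
    {"dp":[0,-0.3,0],"turn":[0,0,0],"fingers":1},
    {"dp":[0,0,0],"turn":[0,0,0],"fingers":1},
    {"dp":[0,0,0],"turn":[0,0,0],"fingers":1},
  ],
)

```text
clock: 4.7
eef_pos: [478.4, -15.2, 164.6]
tcp_rot: [3.141, 0.002, -0.208]
contact_force: [-0.1, -0.7, -1.4]
opening: 0.214
grasp_force: 68.5
```

```bash
python3 -c "
from h import *
plan(478.9,-5.8,140,-.2094);d=grab('wrist','w3');e=grab('top','top3');print(r.sense()['contact_force'])
im=cv2.imread('pics/w3.png');t=cv2.resize(cv2.imread('pics/top3.png')[170:260,230:350],None,fx=3,fy=3);im[:270,:360]=t if 0 else im[:270,:360];cv2.imwrite('pics/w3v.png',im)
for p in [[478.9,-5.8,86],[498.5,-10,86],[518,-14.2,86]]:print(proj(d,p))
"
```

```text
dp units total [-0.036 -0.233  0.614] wz units 0.02
[ 0.05774584 -0.19426472 -1.6373872 ]
(np.float64(310.8), np.float64(247.5))
(np.float64(310.6), np.float64(215.8))
(np.float64(310.4), np.float64(182.6))
```

View pics/w3.png

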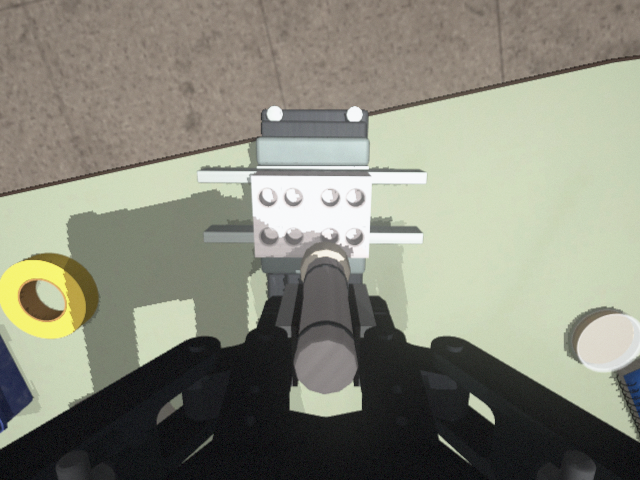

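The block top spans columns 251–370 and rows 177–257, and the tap point at (311,247) matches it. The parallels are centred, with midpoints at columns 313 and 312. I'll shift along y, then come down.

>>> play_rows(
  rows=[
    {"dp":[-0.02,-0.12,0.15],"turn":[0,0,0],"fingers":1},
    {"dp":[-0.02,-0.11,0.15],"turn":[0,0,0],"fingers":1},
    {"dp":[0,0,0.15],"turn":[0,0,0],"fingers":1},
    {"dp":[0,0,0],"turn":[0,0,0],"fingers":1},
    {"dp":[0,0,0],"turn":[0,0,0],"fingers":1},
  ],
)

```text
clock: 5.22
eef_pos: [478.8, -6.0, 147.0]
tcp_rot: [3.141, 0.001, -0.209]
contact_force: [0.7, 0.4, -0.8]
opening: 0.218
grasp_force: 68.5
```

>>> play_rows(
  rows=[
    {"dp":[0,0,0.03],"turn":[0,0,0],"fingers":1},
    {"dp":[0,0,0.03],"turn":[0,0,0],"fingers":1},
    {"dp":[0,0,0.03],"turn":[0,0,0],"fingers":1},
    {"dp":[0,0,0.03],"turn":[0,0,0],"fingers":1},
    {"dp":[0,0,0],"turn":[0,0,0],"fingers":1},
  ],
)

```text
clock: 5.63
eef_pos: [479.2, -5.9, 142.8]
tcp_rot: [3.142, 0.0, -0.209]
contact_force: [-0.2, 0.5, -1.2]
opening: 0.214
grasp_force: 68.6
```

>>> play_rows(
  rows=[
    {"dp":[0,0,0.03],"turn":[0,0,0],"fingers":1},
    {"dp":[0,0,0.03],"turn":[0,0,0],"fingers":1},
    {"dp":[0,0,0],"turn":[0,0,0],"fingers":1},
  ],
)

```text
clock: 5.88
eef_pos: [479.2, -5.9, 140.3]
tcp_rot: [3.142, 0.0, -0.209]
contact_force: [0.7, -0.3, -0.8]
opening: 0.219
grasp_force: 68.6
```

>>> play_rows(
  rows=[
    {"dp":[0,0,0.02],"turn":[0,0,0],"fingers":1},
    {"dp":[0,0,0.02],"turn":[0,0,0],"fingers":1},
    {"dp":[0,0,0],"turn":[0,0,0],"fingers":1},
  ],
)

```text
clock: 6.13
eef_pos: [479.2, -5.9, 138.7]
tcp_rot: [3.142, 0.0, -0.209]
contact_force: [0.6, 0.3, -1.6]
opening: 0.213
grasp_force: 68.5
```

>>> play_rows(
  rows=[
    {"dp":[0,0,0.02],"turn":[0,0,0],"fingers":1},
    {"dp":[0,0,0],"turn":[0,0,0],"fingers":1},
  ],
)

```text
clock: 6.3
eef_pos: [479.4, -5.9, 138.1]
tcp_rot: [-3.142, -0.0, -0.209]
contact_force: [-0.9, 0.0, -0.8]
opening: 0.216
grasp_force: 68.8
```

>>> play_rows(
  rows=[
    {"dp":[0,0,0.02],"turn":[0,0,0],"fingers":1},
    {"dp":[0,0,0],"turn":[0,0,0],"fingers":1},
  ],
)

```text
clock: 6.47
eef_pos: [479.3, -5.9, 137.7]
tcp_rot: [-3.142, 0.0, -0.209]
contact_force: [-1.8, 0.1, 5.3]
opening: 0.22
grasp_force: 69.5
```

>>> play_rows(
  rows=[
    {"dp":[0,0,0.02],"turn":[0,0,0],"fingers":1},
    {"dp":[0,0,0],"turn":[0,0,0],"fingers":1},
  ],
)

```text
clock: 6.63
eef_pos: [479.1, -5.8, 137.0]
tcp_rot: [-3.142, 0.0, -0.209]
contact_force: [-3.0, 1.2, 7.6]
opening: 0.214
grasp_force: 69.7
```

>>> play_rows(
  rows=[
    {"dp":[0,0,0.02],"turn":[0,0,0],"fingers":1},
    {"dp":[0,0,0],"turn":[0,0,0],"fingers":1},
  ],
)

```text
clock: 6.8
eef_pos: [478.8, -5.8, 136.2]
tcp_rot: [-3.142, 0.001, -0.209]
contact_force: [-4.3, 1.0, 8.6]
opening: 0.216
grasp_force: 69.7
```

>>> play_rows(
  rows=[
    {"dp":[0,0,0.02],"turn":[0,0,0],"fingers":1},
    {"dp":[0,0,0],"turn":[0,0,0],"fingers":1},
  ],
)

```text
clock: 6.97
eef_pos: [479.1, -5.8, 135.7]
tcp_rot: [-3.142, 0.0, -0.209]
contact_force: [-4.5, -0.1, 13.3]
opening: 0.21
grasp_force: 70.2
```

>>> play_rows(
  rows=[
    {"dp":[0,0,0.02],"turn":[0,0,0],"fingers":1},
    {"dp":[0,0,0],"turn":[0,0,0],"fingers":1},
  ],
)

```text
clock: 7.13
eef_pos: [479.7, -5.9, 135.4]
tcp_rot: [-3.141, -0.001, -0.209]
contact_force: [-4.7, 0.0, 16.8]
opening: 0.22
grasp_force: 70.5
```

>>> play_rows(
  rows=[
    {"dp":[0,0,0.01],"turn":[0,0,0],"fingers":1},
    {"dp":[0,0,0],"turn":[0,0,0],"fingers":1},
  ],
)

```text
clock: 7.3
eef_pos: [480.0, -5.9, 135.3]
tcp_rot: [-3.141, -0.001, -0.209]
contact_force: [-5.1, -0.8, 19.6]
opening: 0.215
grasp_force: 70.8
```

>>> play_rows(
  rows=[
    {"dp":[0,0,0.02],"turn":[0,0,0],"fingers":1},
    {"dp":[0,0,0],"turn":[0,0,0],"fingers":1},
    {"dp":[0,0,0],"turn":[0,0,0],"fingers":1},
  ],
)

```text
clock: 7.55
eef_pos: [480.2, -5.9, 135.2]
tcp_rot: [-3.141, -0.002, -0.209]
contact_force: [-7.0, -0.2, 28.6]
opening: 0.213
grasp_force: 71.7
```

>>> play_rows(
  rows=[
    {"dp":[0,0,0.01],"turn":[0,0,0],"fingers":1},
    {"dp":[0,0,0],"turn":[0,0,0],"fingers":1},
    {"dp":[0,0,0],"turn":[0,0,0],"fingers":1},
  ],
)

```text
clock: 7.8
eef_pos: [480.4, -6.0, 135.1]
tcp_rot: [-3.141, -0.002, -0.209]
contact_force: [-9.1, -0.0, 31.3]
opening: 0.217
grasp_force: 72.2
```

>>> play_rows(
  rows=[
    {"dp":[0,0,-0.13],"turn":[0,0,0],"fingers":1},
    {"dp":[0,0,-0.15],"turn":[0,0,0],"fingers":1},
    {"dp":[0.5,0,0],"turn":[0,0,0],"fingers":1},
    {"dp":[0.5,0,0],"turn":[0,0,0],"fingers":1},
    {"dp":[0,0,0],"turn":[0,0,0],"fingers":1},
  ],
)

```text
clock: 8.22
eef_pos: [522.2, -14.7, 144.4]
tcp_rot: [-3.141, -0.004, -0.209]
contact_force: [-0.2, -0.1, 0.1]
opening: 0.216
grasp_force: 68.8
```

>>> play_rows(
  rows=[
    {"dp":[0,0,0],"turn":[0,0,0],"fingers":1},
    {"dp":[0,0,0],"turn":[0,0,0],"fingers":1},
  ],
)

```text
clock: 8.38
eef_pos: [517.5, -14.1, 143.3]
tcp_rot: [3.141, 0.002, -0.209]
contact_force: [0.4, 0.1, -0.3]
opening: 0.212
grasp_force: 68.8
```

>>> play_rows(
  rows=[
    {"dp":[0,0,0.03],"turn":[0,0,0],"fingers":1},
    {"dp":[0,0,0.03],"turn":[0,0,0],"fingers":1},
    {"dp":[0,0,0],"turn":[0,0,0],"fingers":1},
  ],
)

```text
clock: 8.63
eef_pos: [517.7, -14.1, 141.0]
tcp_rot: [3.141, 0.001, -0.209]
contact_force: [-0.7, -0.3, -0.4]
opening: 0.216
grasp_force: 68.8
```

>>> play_rows(
  rows=[
    {"dp":[0,0,0.02],"turn":[0,0,0],"fingers":1},
    {"dp":[0,0,0.02],"turn":[0,0,0],"fingers":1},
    {"dp":[0,0,0],"turn":[0,0,0],"fingers":1},
  ],
)

```text
clock: 8.88
eef_pos: [518.2, -14.2, 139.6]
tcp_rot: [3.142, 0.0, -0.209]
contact_force: [-0.2, -0.3, -0.3]
opening: 0.216
grasp_force: 68.8
```

>>> play_rows(
  rows=[
    {"dp":[0,0,0.02],"turn":[0,0,0],"fingers":1},
    {"dp":[0,0,0.02],"turn":[0,0,0],"fingers":1},
    {"dp":[0,0,0],"turn":[0,0,0],"fingers":1},
  ],
)

```text
clock: 9.13
eef_pos: [518.3, -14.2, 137.9]
tcp_rot: [3.142, 0.0, -0.209]
contact_force: [0.8, -0.2, -0.7]
opening: 0.216
grasp_force: 68.8
```

>>> play_rows(
  rows=[
    {"dp":[0,0,0.02],"turn":[0,0,0],"fingers":1},
    {"dp":[0,0,0.02],"turn":[0,0,0],"fingers":1},
    {"dp":[0,0,0],"turn":[0,0,0],"fingers":1},
  ],
)

```text
clock: 9.38
eef_pos: [518.3, -14.2, 136.3]
tcp_rot: [3.142, 0.0, -0.209]
contact_force: [-0.4, 0.4, -0.7]
opening: 0.211
grasp_force: 68.8
```

>>> play_rows(
  rows=[
    {"dp":[0,0,0.02],"turn":[0,0,0],"fingers":1},
    {"dp":[0,0,0],"turn":[0,0,0],"fingers":1},
  ],
)

```text
clock: 9.55
eef_pos: [518.4, -14.2, 135.6]
tcp_rot: [3.142, -0.0, -0.209]
contact_force: [-0.4, -0.4, -1.6]
opening: 0.22
grasp_force: 68.8
```

>>> play_rows(
  rows=[
    {"dp":[0,0,0.02],"turn":[0,0,0],"fingers":1},
    {"dp":[0,0,0],"turn":[0,0,0],"fingers":1},
  ],
)

```text
clock: 9.72
eef_pos: [518.7, -14.2, 135.4]
tcp_rot: [-3.142, -0.0, -0.209]
contact_force: [-1.7, 0.8, 5.6]
opening: 0.214
grasp_force: 69.5
```

>>> play_rows(
  rows=[
    {"dp":[0,0,0.02],"turn":[0,0,0],"fingers":1},
    {"dp":[0,0,0],"turn":[0,0,0],"fingers":1},
  ],
)

```text
clock: 9.88
eef_pos: [518.9, -14.3, 135.3]
tcp_rot: [-3.141, -0.001, -0.209]
contact_force: [-2.9, 0.1, 12.1]
opening: 0.215
grasp_force: 70.4
```

>>> play_rows(
  rows=[
    {"dp":[0,0,0.02],"turn":[0,0,0],"fingers":1},
    {"dp":[0,0,0],"turn":[0,0,0],"fingers":1},
  ],
)

```text
clock: 10.05
eef_pos: [519.2, -14.3, 135.2]
tcp_rot: [-3.141, -0.002, -0.209]
contact_force: [-5.6, 0.3, 21.2]
opening: 0.215
grasp_force: 71.2
```

>>> play_rows(
  rows=[
    {"dp":[0,0,0.02],"turn":[0,0,0],"fingers":1},
    {"dp":[0,0,0],"turn":[0,0,0],"fingers":1},
  ],
)

```text
clock: 10.22
eef_pos: [519.4, -14.3, 135.1]
tcp_rot: [-3.141, -0.002, -0.209]
contact_force: [-7.0, 0.3, 28.0]
opening: 0.217
grasp_force: 72.0
```

>>> play_rows(
  rows=[
    {"dp":[0,0,0.02],"turn":[0,0,0],"fingers":1},
    {"dp":[0,0,0],"turn":[0,0,0],"fingers":1},
  ],
)

```text
clock: 10.38
eef_pos: [519.7, -14.3, 135.0]
tcp_rot: [-3.141, -0.003, -0.209]
contact_force: [-8.5, 0.9, 35.3]
opening: 0.217
grasp_force: 72.8
```

>>> play_rows(
  rows=[
    {"dp":[0,0,-0.13],"turn":[0,0,0],"fingers":1},
    {"dp":[0,0,-0.15],"turn":[0,0,0],"fingers":1},
    {"dp":[-0.5,0,0],"turn":[0,0,0],"fingers":1},
    {"dp":[-0.5,0,0],"turn":[0,0,0],"fingers":1},
    {"dp":[0,0,0],"turn":[0,0,0],"fingers":1},
  ],
)

```text
clock: 10.8
eef_pos: [475.4, -5.4, 142.3]
tcp_rot: [3.141, 0.004, -0.209]
contact_force: [-0.2, 0.3, -1.2]
opening: 0.216
grasp_force: 68.9
```

>>> play_rows(
  rows=[
    {"dp":[0,0,0.03],"turn":[0,0,0],"fingers":1},
    {"dp":[0,0,0.03],"turn":[0,0,0],"fingers":1},
    {"dp":[0,0,0.03],"turn":[0,0,0],"fingers":1},
    {"dp":[0,0,0],"turn":[0,0,0],"fingers":1},
  ],
)

```text
clock: 11.13
eef_pos: [479.9, -6.0, 139.0]
tcp_rot: [-3.142, -0.0, -0.209]
contact_force: [-0.7, -0.3, -1.1]
opening: 0.212
grasp_force: 68.9
```

>>> play_rows(
  rows=[
    {"dp":[0,0,0.02],"turn":[0,0,0],"fingers":1},
    {"dp":[0,0,0],"turn":[0,0,0],"fingers":1},
  ],
)

```text
clock: 11.3
eef_pos: [479.5, -5.9, 138.2]
tcp_rot: [3.142, 0.0, -0.209]
contact_force: [-0.5, -0.6, -1.4]
opening: 0.216
grasp_force: 68.9
```

>>> play_rows(
  rows=[
    {"dp":[0,0,0.02],"turn":[0,0,0],"fingers":1},
    {"dp":[0,0,0],"turn":[0,0,0],"fingers":1},
  ],
)

```text
clock: 11.47
eef_pos: [479.3, -5.9, 137.5]
tcp_rot: [3.142, 0.0, -0.209]
contact_force: [-0.3, 0.2, -1.0]
opening: 0.218
grasp_force: 68.9
```

>>> play_rows(
  rows=[
    {"dp":[0,0,0.02],"turn":[0,0,0],"fingers":1},
    {"dp":[0,0,0],"turn":[0,0,0],"fingers":1},
  ],
)

```text
clock: 11.63
eef_pos: [479.3, -5.9, 136.8]
tcp_rot: [3.142, 0.0, -0.209]
contact_force: [0.1, 0.5, -0.8]
opening: 0.214
grasp_force: 68.9
```

>>> play_rows(
  rows=[
    {"dp":[0,0,0.02],"turn":[0,0,0],"fingers":1},
    {"dp":[0,0,0],"turn":[0,0,0],"fingers":1},
  ],
)

```text
clock: 11.8
eef_pos: [479.2, -5.9, 136.0]
tcp_rot: [3.142, 0.0, -0.209]
contact_force: [-0.6, 0.4, -0.7]
opening: 0.215
grasp_force: 68.9
```

>>> play_rows(
  rows=[
    {"dp":[0,0,0.02],"turn":[0,0,0],"fingers":1},
    {"dp":[0,0,0],"turn":[0,0,0],"fingers":1},
  ],
)

```text
clock: 11.97
eef_pos: [479.4, -5.9, 135.4]
tcp_rot: [-3.142, -0.0, -0.209]
contact_force: [-0.2, -0.7, 1.3]
opening: 0.214
grasp_force: 69.1
```

>>> play_rows(
  rows=[
    {"dp":[0,0,0.02],"turn":[0,0,0],"fingers":1},
    {"dp":[0,0,0],"turn":[0,0,0],"fingers":1},
  ],
)

```text
clock: 12.13
eef_pos: [479.6, -5.9, 135.3]
tcp_rot: [-3.141, -0.001, -0.209]
contact_force: [-3.0, -0.1, 10.7]
opening: 0.217
grasp_force: 70.2
```

>>> play_rows(
  rows=[
    {"dp":[0,0,0.02],"turn":[0,0,0],"fingers":1},
    {"dp":[0,0,0],"turn":[0,0,0],"fingers":1},
  ],
)

```text
clock: 12.3
eef_pos: [479.8, -5.9, 135.2]
tcp_rot: [-3.141, -0.001, -0.209]
contact_force: [-6.1, -0.3, 20.8]
opening: 0.217
grasp_force: 71.2
```

>>> play_rows(
  rows=[
    {"dp":[0,0,0.02],"turn":[0,0,0],"fingers":1},
    {"dp":[0,0,0],"turn":[0,0,0],"fingers":1},
    {"dp":[0,0,0],"turn":[0,0,0],"fingers":1},
  ],
)

```text
clock: 12.55
eef_pos: [480.1, -5.9, 135.1]
tcp_rot: [-3.141, -0.002, -0.209]
contact_force: [-7.9, -0.6, 29.1]
opening: 0.217
grasp_force: 72.2
```

>>> play_rows(
  rows=[
    {"dp":[0,0,-0.1],"turn":[0,0,0],"fingers":1},
    {"dp":[0,0,-0.1],"turn":[0,0,0],"fingers":1},
    {"dp":[0.5,0,0],"turn":[0,0,0],"fingers":1},
    {"dp":[0.5,0,0],"turn":[0,0,0],"fingers":1},
    {"dp":[0,0,0],"turn":[0,0,0],"fingers":1},
  ],
)

```text
clock: 12.97
eef_pos: [522.1, -14.7, 141.5]
tcp_rot: [-3.141, -0.004, -0.209]
contact_force: [0.1, 0.5, -1.2]
opening: 0.216
grasp_force: 68.8
```

>>> play_rows(
  rows=[
    {"dp":[0,0,0.03],"turn":[0,0,0],"fingers":1},
    {"dp":[0,0,0.03],"turn":[0,0,0],"fingers":1},
    {"dp":[0,0,0.02],"turn":[0,0,0],"fingers":1},
    {"dp":[0,0,0],"turn":[0,0,0],"fingers":1},
    {"dp":[0,0,0],"turn":[0,0,0],"fingers":1},
  ],
)

```text
clock: 13.38
eef_pos: [517.8, -14.1, 137.5]
tcp_rot: [3.142, 0.001, -0.209]
contact_force: [-0.1, -0.4, -1.1]
opening: 0.215
grasp_force: 68.9
```

>>> play_rows(
  rows=[
    {"dp":[0,0,0.02],"turn":[0,0,0],"fingers":1},
    {"dp":[0,0,0],"turn":[0,0,0],"fingers":1},
  ],
)

```text
clock: 13.55
eef_pos: [518.2, -14.1, 136.9]
tcp_rot: [-3.142, 0.0, -0.209]
contact_force: [-0.7, 0.8, -1.3]
opening: 0.214
grasp_force: 68.9
```

>>> play_rows(
  rows=[
    {"dp":[0,0,0.02],"turn":[0,0,0],"fingers":1},
    {"dp":[0,0,0.02],"turn":[0,0,0],"fingers":1},
    {"dp":[0,0,0],"turn":[0,0,0],"fingers":1},
  ],
)

```text
clock: 13.8
eef_pos: [518.5, -14.2, 135.3]
tcp_rot: [-3.142, -0.0, -0.209]
contact_force: [-1.1, -0.9, -1.2]
opening: 0.216
grasp_force: 69.0
```

>>> play_rows(
  rows=[
    {"dp":[0,0,0.02],"turn":[0,0,0],"fingers":1},
    {"dp":[0,0,0],"turn":[0,0,0],"fingers":1},
  ],
)

```text
clock: 13.97
eef_pos: [518.7, -14.2, 135.2]
tcp_rot: [-3.141, -0.0, -0.209]
contact_force: [-2.3, 0.6, 8.6]
opening: 0.219
grasp_force: 70.0
```

>>> play_rows(
  rows=[
    {"dp":[0,0,0.02],"turn":[0,0,0],"fingers":1},
    {"dp":[0,0,0],"turn":[0,0,0],"fingers":1},
  ],
)

```text
clock: 14.13
eef_pos: [518.9, -14.2, 135.2]
tcp_rot: [-3.141, -0.001, -0.209]
contact_force: [-4.6, 0.3, 17.3]
opening: 0.212
grasp_force: 70.9
```

>>> play_rows(
  rows=[
    {"dp":[0,0,0.02],"turn":[0,0,0],"fingers":1},
    {"dp":[0,0,0],"turn":[0,0,0],"fingers":1},
  ],
)

```text
clock: 14.3
eef_pos: [519.2, -14.3, 135.1]
tcp_rot: [-3.141, -0.002, -0.209]
contact_force: [-6.3, 1.4, 24.0]
opening: 0.22
grasp_force: 71.7
```

>>> play_rows(
  rows=[
    {"dp":[0,0,-0.2],"turn":[0,0,0],"fingers":1},
    {"dp":[0,0,-0.3],"turn":[0,0,0],"fingers":1},
    {"dp":[0,0,-0.3],"turn":[0,0,0],"fingers":1},
    {"dp":[0,0.3,0],"turn":[0,0,0],"fingers":1},
    {"dp":[0,0.7,0],"turn":[0,0,0],"fingers":1},
  ],
)

```text
clock: 14.72
eef_pos: [511.0, -52.4, 165.4]
tcp_rot: [-3.141, -0.002, -0.207]
contact_force: [0.3, -0.3, -2.3]
opening: 0.218
grasp_force: 68.9
```

>>> play_rows(
  rows=[
    {"dp":[0,0.8,0],"turn":[0,0,0],"fingers":1},
    {"dp":[0,0.8,0],"turn":[0,0,0],"fingers":1},
    {"dp":[0,0.8,0],"turn":[0,0,0],"fingers":1},
    {"dp":[0,0.8,0],"turn":[0,0,0],"fingers":1},
    {"dp":[0,0.8,0],"turn":[0,0,0],"fingers":1},
  ],
)

```text
clock: 15.13
eef_pos: [475.7, -211.8, 164.3]
tcp_rot: [3.141, 0.0, -0.209]
contact_force: [-0.1, 1.0, -1.0]
opening: 0.214
grasp_force: 68.9
```

>>> play_rows(
  rows=[
    {"dp":[0,0.8,0],"turn":[0,0,0],"fingers":1},
    {"dp":[0,0.8,0],"turn":[0,0,0],"fingers":1},
    {"dp":[0,0.8,0],"turn":[0,0,0],"fingers":1},
    {"dp":[-0.05,0.4,0],"turn":[0,0,0],"fingers":1},
    {"dp":[0,0.1,0],"turn":[0,0,0],"fingers":1},
  ],
)

```text
clock: 15.55
eef_pos: [449.2, -325.9, 164.2]
tcp_rot: [3.141, 0.0, -0.212]
contact_force: [-0.0, 1.1, -1.3]
opening: 0.216
grasp_force: 68.9
```

>>> play_rows(
  rows=[
    {"dp":[0,0,0.6],"turn":[0,0,0],"fingers":1},
    {"dp":[0,0,0.7],"turn":[0,0,0],"fingers":1},
    {"dp":[0,0,0.6],"turn":[0,0,0],"fingers":1},
    {"dp":[0,0,0.4],"turn":[0,0,0],"fingers":1},
    {"dp":[0,0,0],"turn":[0,0,0],"fingers":1},
  ],
)

```text
clock: 15.97
eef_pos: [448.4, -320.9, 69.3]
tcp_rot: [-3.139, 0.006, -0.209]
contact_force: [-1.3, -0.3, -1.7]
opening: 0.219
grasp_force: 68.9
```

>>> play_rows(
  rows=[
    {"dp":[0,0,0],"turn":[0,0,0],"fingers":1},
    {"dp":[0,0,0],"turn":[0,0,0],"fingers":1},
    {"dp":[0,0,0],"turn":[0,0,0],"fingers":1},
  ],
)

```text
clock: 16.22
eef_pos: [451.6, -323.3, 74.2]
tcp_rot: [3.141, -0.002, -0.209]
contact_force: [0.0, -0.7, -0.5]
opening: 0.218
grasp_force: 68.9
```

>>> play_rows(
  rows=[
    {"dp":[0,0,0.2],"turn":[0,0,0],"fingers":1},
    {"dp":[0,0,0.2],"turn":[0,0,0],"fingers":1},
    {"dp":[0,0,0.1],"turn":[0,0,0],"fingers":1},
    {"dp":[0,0,0],"turn":[0,0,0],"fingers":1},
    {"dp":[0,0,0],"turn":[0,0,0],"fingers":1},
  ],
)

```text
clock: 16.63
eef_pos: [450.6, -322.7, 52.4]
tcp_rot: [-3.141, 0.001, -0.209]
contact_force: [-0.1, -0.1, -1.6]
opening: 0.217
grasp_force: 69.0
```

>>> play_rows(
  rows=[
    {"dp":[0,0,0.02],"turn":[0,0,0],"fingers":1},
    {"dp":[0,0,0.02],"turn":[0,0,0],"fingers":1},
    {"dp":[0,0,0],"turn":[0,0,0],"fingers":1},
  ],
)

```text
clock: 16.88
eef_pos: [451.0, -323.0, 51.6]
tcp_rot: [3.141, -0.0, -0.209]
contact_force: [-0.7, 0.3, 1.0]
opening: 0.216
grasp_force: 69.2
```

>>> play_rows(
  rows=[
    {"dp":[0,0,0.02],"turn":[0,0,0],"fingers":1},
    {"dp":[0,0,0],"turn":[0,0,0],"fingers":1},
  ],
)

```text
clock: 17.05
eef_pos: [451.1, -323.1, 51.5]
tcp_rot: [3.141, -0.001, -0.209]
contact_force: [-2.7, 1.7, 10.2]
opening: 0.216
grasp_force: 70.3
```

Standing on the bench. I'll ease off slightly, open gradually and rise.

>>> play_rows(
  rows=[
    {"dp":[0,0,-0.02],"turn":[0,0,0],"fingers":1},
    {"dp":[0,0,0],"turn":[0,0,0],"fingers":0.7},
    {"dp":[0,0,0],"turn":[0,0,0],"fingers":0.6},
    {"dp":[0,0,0],"turn":[0,0,0],"fingers":0.4},
    {"dp":[0,0,0],"turn":[0,0,0],"fingers":0.2},
  ],
)

```text
clock: 17.47
eef_pos: [450.8, -322.9, 51.2]
tcp_rot: [-3.142, 0.0, -0.209]
contact_force: [-0.1, 0.5, 0.2]
opening: 0.673
grasp_force: 0.0
```

>>> play_rows(
  rows=[
    {"dp":[0,0,0],"turn":[0,0,0],"fingers":0.2},
    {"dp":[0,0,0],"turn":[0,0,0],"fingers":0.2},
    {"dp":[0,0,-0.3],"turn":[0,0,0],"fingers":0.2},
    {"dp":[0,0,-0.7],"turn":[0,0,0],"fingers":0.2},
    {"dp":[0,0,-0.8],"turn":[0,0,0],"fingers":0.2},
  ],
)

```text
clock: 17.88
eef_pos: [449.7, -322.1, 123.3]
tcp_rot: [-3.14, 0.003, -0.209]
contact_force: [0.5, 0.2, 0.5]
opening: 0.797
grasp_force: 0.0
```

>>> play_rows(
  rows=[
    {"dp":[0,0,-0.5],"turn":[0,0,0],"fingers":0.2},
    {"dp":[0,0,0],"turn":[0,0,0],"fingers":1},
    {"dp":[0,0,0],"turn":[0,0,0],"fingers":1},
    {"dp":[0,0,0],"turn":[0,0,0],"fingers":1},
  ],
)

```text
clock: 18.22
eef_pos: [450.5, -322.7, 143.3]
tcp_rot: [-3.142, 0.0, -0.209]
contact_force: [0.0, 1.2, -0.6]
opening: 0.381
grasp_force: 0.0
```

```bash
python3 -c "
from h import *
d=grab('top','top4');w=grab('wrist','w4')
a=cv2.resize(cv2.imread('pics/top4.png')[175:275,245:485],None,fx=3.3,fy=3.3,interpolation=cv2.INTER_CUBIC);b=cv2.resize(cv2.imread('pics/w4.png')[100:400,100:500],None,fx=.85,fy=.85)
o=np.zeros((600,792,3),np.uint8);o[:330]=a[:330,:792];o[335:335+b.shape[0],:b.shape[1]]=b;cv2.imwrite('pics/c4.png',o)
# push start: vise frame y=-95 from centre, near/far
c=np.array([499,-10.3]);X=np.array([.978,-.208]);Y=np.array([.208,.978])
n=c-20.5*X-100*Y;print(n,c+20.5*X-100*Y);plan(*n,150,-.2094)
"
```

```text
[ 458.151 -103.836] [ 498.249 -112.364]
dp units total [-0.939 -5.386 -0.191] wz units 0.0
```

View pics/c4.png

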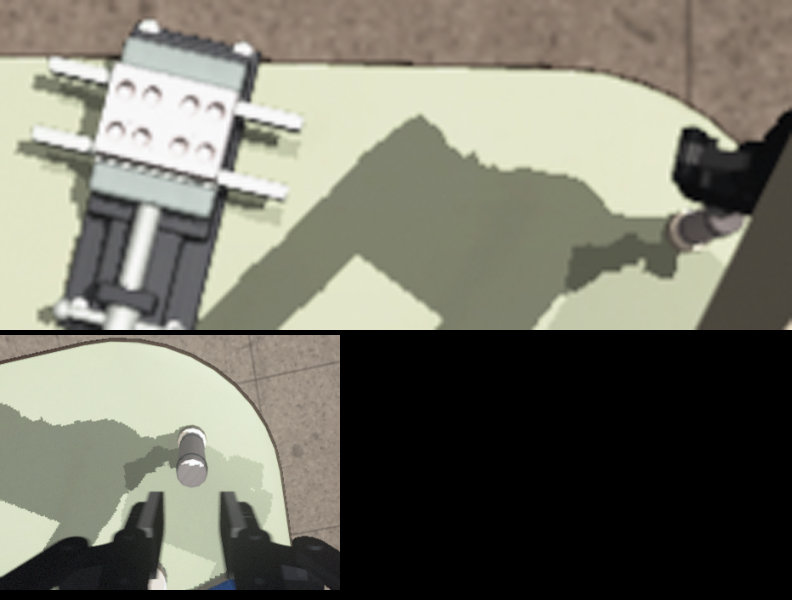

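The bar stands upright with its foot near crop point (680,232), and both parallels are still in place. Now to the right end of the near parallel with the fingers shut.

>>> play_rows(
  rows=[
    {"dp":[-0.14,-0.5,0],"turn":[0,0,0],"fingers":1},
    {"dp":[-0.16,-0.8,0],"turn":[0,0,0],"fingers":1},
    {"dp":[-0.16,-0.8,0],"turn":[0,0,0],"fingers":1},
    {"dp":[-0.16,-0.8,0],"turn":[0,0,0],"fingers":1},
    {"dp":[-0.16,-0.8,0],"turn":[0,0,0],"fingers":1},
  ],
)

```text
clock: 18.73
eef_pos: [450.0, -170.1, 142.2]
tcp_rot: [-3.141, 0.002, -0.21]
contact_force: [1.1, 0.6, -0.1]
opening: 0.001
grasp_force: 0.0
```

>>> play_rows(
  rows=[
    {"dp":[-0.16,-0.8,0],"turn":[0,0,0],"fingers":1},
    {"dp":[0,-0.5,0],"turn":[0,0,0],"fingers":1},
    {"dp":[0,-0.1,0],"turn":[0,0,0],"fingers":1},
    {"dp":[0,0,0],"turn":[0,0,0],"fingers":1},
    {"dp":[0,0,0],"turn":[0,0,0],"fingers":1},
  ],
)

```text
clock: 19.15
eef_pos: [456.3, -115.9, 142.8]
tcp_rot: [3.141, 0.001, -0.208]
contact_force: [0.0, -0.0, -0.7]
opening: -0.001
grasp_force: 0.0
```

>>> play_rows(
  rows=[
    {"dp":[0,0,0.5],"turn":[0,0,0],"fingers":1},
    {"dp":[0,0,0.7],"turn":[0,0,0],"fingers":1},
    {"dp":[0,0,0.7],"turn":[0,0,0],"fingers":1},
    {"dp":[0,0,0.4],"turn":[0,0,0],"fingers":1},
    {"dp":[0,0,0.15],"turn":[0,0,0],"fingers":1},
  ],
)

```text
clock: 19.57
eef_pos: [454.6, -116.4, 42.7]
tcp_rot: [3.142, 0.004, -0.211]
contact_force: [0.2, 0.5, -0.3]
opening: -0.001
grasp_force: 0.0
```

>>> play_rows(
  rows=[
    {"dp":[0,0,0],"turn":[0,0,0],"fingers":1},
    {"dp":[0,0,0],"turn":[0,0,0],"fingers":1},
  ],
)

```text
clock: 19.73
eef_pos: [456.6, -116.3, 45.5]
tcp_rot: [3.142, 0.0, -0.21]
contact_force: [0.1, -0.2, -0.1]
opening: -0.0
grasp_force: 0.0
```

```bash
python3 -c "
from h import *
plan(458.2,-103.8,46,-.2094);d=grab('wrist','w5');print(r.sense()['contact_force'])"
```

```text
dp units total [-0.026 -0.315 -0.013] wz units -0.01
[ 1.03560829 -1.3474013  -0.06209524]
```

View pics/w5.png

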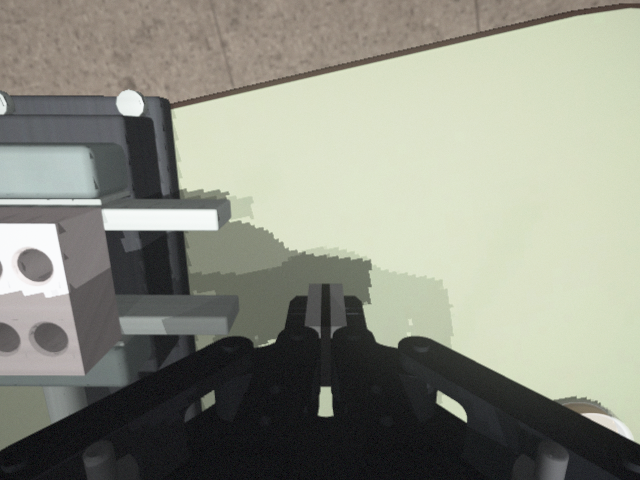

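The shut fingers are at (325,310), in line with the near parallel's end at (238,315), with a gap of about 30 mm.

>>> play_rows(
  rows=[
    {"dp":[-0.02,-0.2,0],"turn":[0,0,0],"fingers":1},
    {"dp":[0,-0.2,0],"turn":[0,0,0],"fingers":1},
    {"dp":[0,-0.1,0],"turn":[0,0,0],"fingers":1},
    {"dp":[0,0,0],"turn":[0,0,0],"fingers":1},
    {"dp":[0,0,0],"turn":[0,0,0],"fingers":1},
  ],
)

```text
clock: 20.2
eef_pos: [460.1, -95.3, 45.7]
tcp_rot: [3.142, -0.001, -0.208]
contact_force: [-0.0, 0.3, 0.1]
opening: 0.001
grasp_force: 0.0
```

>>> play_rows(
  rows=[
    {"dp":[0,-0.03,0],"turn":[0,0,0],"fingers":1},
    {"dp":[0,-0.03,0],"turn":[0,0,0],"fingers":1},
    {"dp":[0,0,0],"turn":[0,0,0],"fingers":1},
  ],
)

```text
clock: 20.45
eef_pos: [460.3, -93.4, 45.3]
tcp_rot: [-3.142, -0.0, -0.209]
contact_force: [-0.1, -0.1, -0.2]
opening: 0.001
grasp_force: 0.0
```

>>> play_rows(
  rows=[
    {"dp":[0,-0.02,0],"turn":[0,0,0],"fingers":1},
    {"dp":[0,-0.02,0],"turn":[0,0,0],"fingers":1},
    {"dp":[0,0,0],"turn":[0,0,0],"fingers":1},
  ],
)

```text
clock: 20.7
eef_pos: [460.4, -92.9, 45.3]
tcp_rot: [3.14, 0.0, -0.208]
contact_force: [-2.3, -8.1, -0.6]
opening: -0.004
grasp_force: 4.6
```

>>> play_rows(
  rows=[
    {"dp":[0,0.012,0],"turn":[0,0,0],"fingers":1},
    {"dp":[0,0,0],"turn":[0,0,0],"fingers":1},
    {"dp":[0,0,0],"turn":[0,0,0],"fingers":1},
  ],
)

```text
clock: 20.95
eef_pos: [460.4, -93.0, 45.3]
tcp_rot: [3.141, 0.0, -0.209]
contact_force: [-1.3, -6.7, 0.8]
opening: -0.001
grasp_force: 3.1
```

>>> play_rows(
  rows=[
    {"dp":[0,0,0],"turn":[0,0,0],"fingers":1},
    {"dp":[0,0,0],"turn":[0,0,0],"fingers":1},
    {"dp":[0,0,0],"turn":[0,0,0],"fingers":1},
  ],
)

```text
clock: 21.2
eef_pos: [460.4, -93.0, 45.3]
tcp_rot: [3.141, 0.0, -0.209]
contact_force: [-0.5, -5.3, 0.1]
opening: 0.002
grasp_force: 3.1
```

The near parallel holds at about 5–6 N without moving. Backing off and going to the far one.

>>> play_rows(
  rows=[
    {"dp":[0,0.2,0],"turn":[0,0,0],"fingers":1},
    {"dp":[0,0.2,0],"turn":[0,0,0],"fingers":1},
    {"dp":[0.4,0,0],"turn":[0,0,0],"fingers":1},
    {"dp":[0.5,0,0],"turn":[0,0,0],"fingers":1},
    {"dp":[0.12,0,0],"turn":[0,0,0],"fingers":1},
  ],
)

```text
clock: 21.62
eef_pos: [500.0, -117.9, 45.8]
tcp_rot: [-3.142, -0.003, -0.21]
contact_force: [1.5, -0.5, 0.2]
opening: 0.0
grasp_force: 0.0
```

>>> play_rows(
  rows=[
    {"dp":[0,0,0],"turn":[0,0,0],"fingers":1},
    {"dp":[0,-0.15,0],"turn":[0,0,0],"fingers":1},
    {"dp":[0,-0.1,0],"turn":[0,0,0],"fingers":1},
    {"dp":[0,0,0],"turn":[0,0,0],"fingers":1},
    {"dp":[0,0,0],"turn":[0,0,0],"fingers":1},
  ],
)

```text
clock: 22.03
eef_pos: [498.4, -106.1, 45.2]
tcp_rot: [-3.142, 0.001, -0.208]
contact_force: [-0.4, 0.4, 0.5]
opening: 0.0
grasp_force: 0.0
```

>>> play_rows(
  rows=[
    {"dp":[0,-0.02,0],"turn":[0,0,0],"fingers":1},
    {"dp":[0,-0.02,0],"turn":[0,0,0],"fingers":1},
    {"dp":[0,0,0],"turn":[0,0,0],"fingers":1},
  ],
)

```text
clock: 22.28
eef_pos: [499.5, -105.0, 45.4]
tcp_rot: [-3.142, -0.0, -0.209]
contact_force: [0.3, 0.7, -0.5]
opening: -0.001
grasp_force: 0.0
```

>>> play_rows(
  rows=[
    {"dp":[0,-0.02,0],"turn":[0,0,0],"fingers":1},
    {"dp":[0,-0.02,0],"turn":[0,0,0],"fingers":1},
    {"dp":[0,0,0],"turn":[0,0,0],"fingers":1},
  ],
)

```text
clock: 22.53
eef_pos: [499.9, -103.5, 45.3]
tcp_rot: [-3.142, 0.0, -0.209]
contact_force: [-0.8, 0.3, -1.2]
opening: -0.001
grasp_force: 0.0
```

>>> play_rows(
  rows=[
    {"dp":[0,-0.015,0],"turn":[0,0,0],"fingers":1},
    {"dp":[0,0,0],"turn":[0,0,0],"fingers":1},
  ],
)

```text
clock: 22.7
eef_pos: [500.0, -102.9, 45.3]
tcp_rot: [-3.142, 0.0, -0.209]
contact_force: [0.0, -0.7, 0.4]
opening: 0.0
grasp_force: 0.0
```

>>> play_rows(
  rows=[
    {"dp":[0,-0.015,0],"turn":[0,0,0],"fingers":1},
    {"dp":[0,0,0],"turn":[0,0,0],"fingers":1},
  ],
)

```text
clock: 22.87
eef_pos: [500.1, -102.4, 45.3]
tcp_rot: [-3.142, 0.0, -0.209]
contact_force: [0.6, 0.6, -0.6]
opening: 0.005
grasp_force: 0.0
```

>>> play_rows(
  rows=[
    {"dp":[0,-0.015,0],"turn":[0,0,0],"fingers":1},
    {"dp":[0,0,0],"turn":[0,0,0],"fingers":1},
    {"dp":[0,0,0],"turn":[0,0,0],"fingers":1},
  ],
)

```text
clock: 23.12
eef_pos: [500.2, -101.8, 45.3]
tcp_rot: [3.142, -0.0, -0.209]
contact_force: [-1.2, -0.2, -0.8]
opening: 0.003
grasp_force: 0.0
```

>>> play_rows(
  rows=[
    {"dp":[0,-0.01,0],"turn":[0,0,0],"fingers":1},
    {"dp":[0,0,0],"turn":[0,0,0],"fingers":1},
    {"dp":[0,0,0],"turn":[0,0,0],"fingers":1},
  ],
)

```text
clock: 23.37
eef_pos: [500.3, -101.4, 45.3]
tcp_rot: [3.142, -0.0, -0.209]
contact_force: [0.4, -0.2, -0.5]
opening: 0.001
grasp_force: 0.0
```

>>> play_rows(
  rows=[
    {"dp":[0,-0.01,0],"turn":[0,0,0],"fingers":1},
    {"dp":[0,0,0],"turn":[0,0,0],"fingers":1},
    {"dp":[0,0,0],"turn":[0,0,0],"fingers":1},
  ],
)

```text
clock: 23.62
eef_pos: [500.4, -101.1, 45.3]
tcp_rot: [3.141, 0.0, -0.209]
contact_force: [-0.0, -1.7, -0.2]
opening: -0.001
grasp_force: 0.8
```

>>> play_rows(
  rows=[
    {"dp":[0,-0.01,0],"turn":[0,0,0],"fingers":1},
    {"dp":[0,0,0],"turn":[0,0,0],"fingers":1},
    {"dp":[0,0,0],"turn":[0,0,0],"fingers":1},
  ],
)

```text
clock: 23.87
eef_pos: [500.4, -101.0, 45.3]
tcp_rot: [3.141, 0.0, -0.209]
contact_force: [-0.5, -5.5, 0.1]
opening: 0.004
grasp_force: 2.6
```

>>> play_rows(
  rows=[
    {"dp":[0,-0.01,0],"turn":[0,0,0],"fingers":1},
    {"dp":[0,0,0],"turn":[0,0,0],"fingers":1},
    {"dp":[0,0,0],"turn":[0,0,0],"fingers":1},
  ],
)

```text
clock: 24.12
eef_pos: [500.4, -100.9, 45.3]
tcp_rot: [3.141, 0.0, -0.209]
contact_force: [-1.6, -7.7, 0.8]
opening: 0.004
grasp_force: 3.9
```

Both are held fast. Retreating for a last look.

>>> play_rows(
  rows=[
    {"dp":[0,0.2,0],"turn":[0,0,0],"fingers":1},
    {"dp":[0,0.5,0],"turn":[0,0,0],"fingers":1},
    {"dp":[0,0.3,-0.4],"turn":[0,0,0],"fingers":1},
    {"dp":[0,0,-0.8],"turn":[0,0,0],"fingers":1},
    {"dp":[0,0,-0.8],"turn":[0,0,0],"fingers":1},
  ],
)

```text
clock: 24.53
eef_pos: [491.0, -139.7, 125.3]
tcp_rot: [-3.141, 0.003, -0.211]
contact_force: [-0.1, 0.7, 0.1]
opening: -0.0
grasp_force: 0.0
```

>>> play_rows(
  rows=[
    {"dp":[0,0,-0.5],"turn":[0,0,0],"fingers":1},
    {"dp":[0,0,0],"turn":[0,0,0],"fingers":1},
    {"dp":[0,0,0],"turn":[0,0,0],"fingers":1},
    {"dp":[0,0,0],"turn":[0,0,0],"fingers":1},
  ],
)

```text
clock: 24.87
eef_pos: [491.7, -139.2, 144.7]
tcp_rot: [-3.141, 0.001, -0.209]
contact_force: [-0.9, 0.6, -0.9]
opening: -0.002
grasp_force: 0.0
```

```bash
python3 -c "
from h import *
d=grab('top','top6');e=grab('scene','scene6')
a=cv2.resize(cv2.imread('pics/top6.png')[175:275,245:485],None,fx=3.3,fy=3.3,interpolation=cv2.INTER_CUBIC);b=cv2.imread('pics/scene6.png')[200:400,150:500]
o=np.zeros((535,792,3),np.uint8);o[:330]=a[:330,:792];o[333:533,:350]=b;cv2.imwrite('pics/c6.png',o)"
```

```text
(no output)
```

View pics/c6.png

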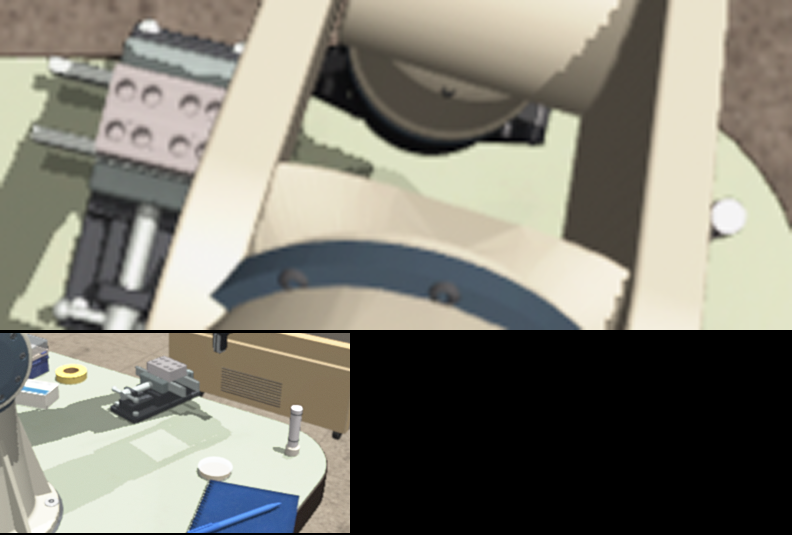

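The parallels' left ends, at (33,130) and (50,63), have not moved since the previous view. The bar stands upright at (295,430) and the bystanders are undisturbed.

```bash
python3 -c "
from rig import r
print(r.sign_off())"
```

```text
the job is handed in; nothing more can be done
None
```

I pressed the block down solid over both parallels, then pushed the near and the far one; both held at 5–8 N (a touch over the 3–6 N asked) and stayed centred, the bar stands upright on the bench, nothing around was disturbed, and the job was handed in at about 25 s.

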